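# Switch off the machine that was left on

## Robot

A 6-joint arm with a two-finger parallel gripper is mounted at the origin on the work surface. World frame = base frame: x ahead of the robot, y to its left, z up, the work surface at z = 0. Lengths are in m, angles in degrees, forces in N, time in s.
With the tool pointing down it reaches from about 0.25 to 0.725 m from the base axis. Payload 9.7 kg.
Tool frame: the origin (TCP) lies midway between the tips of the shut fingers; the grasp point (between the pads) lies 19 mm behind it; z points along the fingers, y is the direction in which the jaws open and shut (so a half turn about z gives the same grasp; the last joint's range is limited). The gripper opens to 85 mm and grips with 20 to 120 N. Pads are 22 mm wide; open, the fingers measure 114 mm over their backs; the gripper's body (76 mm by 85 mm) begins 54 mm behind the grasp point. The pads swing forward as they close: fully open they stand 13 mm farther back than shut.
Start: joints at [73.453, 4.979, 10.078, 95.1, 0, 90], TCP at [0.157, 0.527, 0.231] pointing down, gripper open.
Joint ranges: [-179.16, 179.16], [-48.56, 103.87], [-65.8, 70.77], [-126.05, 130.52], [-82.76, 87.17], [-180, 180]. Speed limits (degrees/s): [127.2, 127.2, 147.25, 180, 180, 180].

## Interface

Orientations are given as [roll, pitch, yaw] about the fixed x, y, z axes, in that order (R = Rz(yaw) Ry(pitch) Rx(roll)).
In Python, from station import ctrl, fingers, kin, state, capture, camera_model, job_done gives the robot as it stands. The module is installed in compiled form; this text tells all that it offers. Calls block until the motion is done:
- ctrl.move_to(position, orientation): joint-space move of the TCP to a pose.
- ctrl.move_straight(position, rotation=None, vel=0.15): straight line of the TCP; rotation=None keeps the orientation; vel is the mean speed in m/s.
- ctrl.move_joints(angles): joint-space move.
- fingers.command_gripper(opening, f_grip=None): opening from 0.0 (shut) to 1.0 (fully open); f_grip is the grip in N (None keeps the last); returns when the fingers have stopped.
- ctrl.wait(seconds).
- kin.inverse_kinematics(position, orientation): joint angles nearest the present ones, or None.
- state(): the state.
- capture(name): name is "scene" or "top" or "wrist"; returns the picture (420x560x3 uint8, red, green, blue); there is no depth.
- camera_model(name): a dict with "intrinsics" (3x3 intrinsics, pixels), "distortion" ([k1, k2, p1, p2, k3] as OpenCV has them; the pictures are not rectified), "T" (4x4, takes a point from camera to world coordinates); the wrist camera has in their place "mount" (4x4, takes a point from camera to tool coordinates, whose origin is the TCP and whose axes are the flange's). Camera axes: x right, y up, looking along -z (the intrinsics and any distortion apply to the point x, -y, -z); pixel columns grow to the right and rows downward; lengths in m; the calibration is good to about 2 mm. A picture is of the moment at which its call begins: read the wrist's pose just before it. camera_model takes no time and is no camera call.
A pose or a line that the arm cannot do raises ctrl.Unreachable and nothing moves.
- job_done(): hands the job in, once; it reports no verdict.
The state is a dict: "time": time; "qpos": joint angles; "joint_velocities": joint speeds; "tau": joint torques, N m; "eef_pos": TCP position; "ee_rot": TCP orientation; "wrist_force": force on the tool from outside, world axes, zero at the start; "ft_torque": the same for the moment, N m; "width": opening from 0.0 (shut) to 1.0 (fully open).
Only numpy, scipy, OpenCV 4.12 (cv2) and the standard library are available. Lean on these libraries where they do the work, as an engineer would, in place of code of your own. Each camera call takes 0.05 s, during which the arm holds its last target.

## Task

One of the four identical keys on the bench's power box was left latched down. Check the row with the fingertips: tap each key lightly in turn, in order from the key next to the round lamp to the one farthest from it, pushing none of them home; then press the latched key fully down and let go, so that it springs up. Finish with all four keys up; never push home a key that is already up, and do not knock, move or lift the things lying around.

Things in the scene. Friction and masses are not known exactly. Their poses are not given: they have to be found in the camera images.
- power_box: grey box fixed to the bench, 130 (x) by 340 (y) by 70 mm high, origin at the centre of its underside, z up. On its flat top, in a row along its y, four identical black keys at box x = 0 and, counted from the lamp, y = +70, +10, -50, -110 mm, and a round clear lamp dome 40 mm wide, 23 mm high at y = +130 mm. Its place and yaw (up to 0.5 rad) vary
- seat_a: seat of key a in the box's top face: origin at the key's centre, level with the box's top, 70 mm above the bench, axes as the box's. Keys a to d sit in the row in any order. The key is a 34 mm square flat cap; its top stands 18 mm above this origin when up, less the value of joint key_a
- seat_b: seat of key b in the box's top face: origin at the key's centre, level with the box's top, 70 mm above the bench, axes as the box's. Keys a to d sit in the row in any order. The key is a 34 mm square flat cap; its top stands 18 mm above this origin when up, less the value of joint key_b
- seat_c: seat of key c in the box's top face: origin at the key's centre, level with the box's top, 70 mm above the bench, axes as the box's. Keys a to d sit in the row in any order. The key is a 34 mm square flat cap; its top stands 18 mm above this origin when up, less the value of joint key_c
- seat_d: seat of key d in the box's top face: origin at the key's centre, level with the box's top, 70 mm above the bench, axes as the box's. Keys a to d sit in the row in any order. The key is a 34 mm square flat cap; its top stands 18 mm above this origin when up, less the value of joint key_d
- key_a (a joint): how far key a is down, m: 0 up, about 0.008 latched, 0.0136 at its stop. Spring: an up key starts to move at 2.6 N, +0.3 N per mm: a latched key moves from 5 N, the stop is reached at 7 N. A latched key pushed to its stop (past 0.0128) springs up when let go; pushed less, it stays latched. An up key pushed to its stop latches; pushed less than 0.0115 it springs back
- key_b (a joint): how far key b is down, m: 0 up, about 0.008 latched, 0.0136 at its stop. Spring: an up key starts to move at 2.6 N, +0.3 N per mm: a latched key moves from 5 N, the stop is reached at 7 N. A latched key pushed to its stop (past 0.0128) springs up when let go; pushed less, it stays latched. An up key pushed to its stop latches; pushed less than 0.0115 it springs back
- key_c (a joint): how far key c is down, m: 0 up, about 0.008 latched, 0.0136 at its stop. Spring: an up key starts to move at 2.6 N, +0.3 N per mm: a latched key moves from 5 N, the stop is reached at 7 N. A latched key pushed to its stop (past 0.0128) springs up when let go; pushed less, it stays latched. An up key pushed to its stop latches; pushed less than 0.0115 it springs back
- key_d (a joint): how far key d is down, m: 0 up, about 0.008 latched, 0.0136 at its stop. Spring: an up key starts to move at 2.6 N, +0.3 N per mm: a latched key moves from 5 N, the stop is reached at 7 N. A latched key pushed to its stop (past 0.0128) springs up when let go; pushed less, it stays latched. An up key pushed to its stop latches; pushed less than 0.0115 it springs back
- screwdriver: loose screwdriver, 180 mm, lying on the bench on the robot's side of the box; origin at mid-length on its axis; not to be disturbed
- cup: loose open steel cup, 72 mm across, 80 mm high, beside the end of the box farthest from the lamp; origin at the centre of its underside; not to be disturbed
- socket_small: loose steel socket (ring) 22 mm across, 26 mm high, standing on top of the box behind the keys (box x about +48 mm); origin at the centre of its underside; not to be disturbed
- socket_large: loose steel socket (ring) 28 mm across, 30 mm high, standing on top of the box past the fourth key (box y about -150 mm); origin at the centre of its underside; not to be disturbed
- oil_bottle: loose white bottle, 56 mm across, 140 mm high, beside the lamp end of the box; origin at the centre of its underside; not to be disturbed
- wrench: loose wrench, 170 mm, lying behind the box; origin at mid-length on its axis; not to be disturbed
- jar: loose glass jar, 68 mm across, 85 mm high, left of the robot; origin at the centre of its underside; not to be disturbed

How it is judged (in metres and radians):
On the way, in this order (a step that is already met when the one before it is completed fails the run):
1. the first key counted from the lamp is touched with the fingers (((y of seat_a in the frame of power_box between 0.05 and 0.09 m and contact force between the fingers and seat_a above 0.3 N) or (y of seat_b in the frame of power_box between 0.05 and 0.09 m and contact force between the fingers and seat_b above 0.3 N) or (y of seat_c in the frame of power_box between 0.05 and 0.09 m and contact force between the fingers and seat_c above 0.3 N) or (y of seat_d in the frame of power_box between 0.05 and 0.09 m and contact force between the fingers and seat_d above 0.3 N))), for 0.02 s.
2. the second key counted from the lamp is touched with the fingers (((y of seat_a in the frame of power_box between -0.01 and 0.03 m and contact force between the fingers and seat_a above 0.3 N) or (y of seat_b in the frame of power_box between -0.01 and 0.03 m and contact force between the fingers and seat_b above 0.3 N) or (y of seat_c in the frame of power_box between -0.01 and 0.03 m and contact force between the fingers and seat_c above 0.3 N) or (y of seat_d in the frame of power_box between -0.01 and 0.03 m and contact force between the fingers and seat_d above 0.3 N))), for 0.02 s.
3. the third key counted from the lamp is touched with the fingers (((y of seat_a in the frame of power_box between -0.07 and -0.03 m and contact force between the fingers and seat_a above 0.3 N) or (y of seat_b in the frame of power_box between -0.07 and -0.03 m and contact force between the fingers and seat_b above 0.3 N) or (y of seat_c in the frame of power_box between -0.07 and -0.03 m and contact force between the fingers and seat_c above 0.3 N) or (y of seat_d in the frame of power_box between -0.07 and -0.03 m and contact force between the fingers and seat_d above 0.3 N))), for 0.02 s.
4. the fourth key counted from the lamp is touched with the fingers (((y of seat_a in the frame of power_box between -0.13 and -0.09 m and contact force between the fingers and seat_a above 0.3 N) or (y of seat_b in the frame of power_box between -0.13 and -0.09 m and contact force between the fingers and seat_b above 0.3 N) or (y of seat_c in the frame of power_box between -0.13 and -0.09 m and contact force between the fingers and seat_c above 0.3 N) or (y of seat_d in the frame of power_box between -0.13 and -0.09 m and contact force between the fingers and seat_d above 0.3 N))), for 0.02 s.
5. the latched key has been pressed and has sprung up, and all four keys are up (within 2 mm) (value of joint each of key_a, key_b, key_c, key_d below 0.002 m), for 0.2 s.
At the end, for the whole second after the job is handed in: all four keys are up (joint values below 2 mm) and every loose thing is within 20 mm of where it stood (all of step 5 and distance of each of screwdriver, cup, socket_small, socket_large, oil_bottle, wrench, jar from where it was at the start of the episode below 0.02 m); the robot touches nothing.
It fails at once if a key that was up is pushed home (beyond 11.5 mm) (value of joint any of key_b, key_c, key_d above 0.0115 m).
It fails at once if a thing lying around is moved by more than 20 mm, lifted or knocked over (distance of any of screwdriver, cup, socket_small, socket_large, oil_bottle, wrench, jar from where it was at the start of the episode above 0.02 m or angle between any of cup, socket_small, socket_large, oil_bottle, jar's own z axis and vertical above 0.5 rad).
It also fails if it takes over 51 s, if anything falls off the work surface, if the arm or the gripper's body presses on something with over 40 N, if the wrist force passes 120 N, or if a joint passes its speed limit or range.

## Working session

There is one attempt and no reset: what is moved stays moved. The work goes in short steps, each a Python script; the robot and the scene stay as the last script left them, time stands still between calls to the robot, and variables do not carry over. Pictures are saved under pics/ and viewed, and the job is handed in when it is done.

```bash
mkdir -p pics; python3 - <<'E'
from station import *
import cv2,json
for n in ["scene","top"]:
    im=capture(n); cv2.imwrite(f"pics/{n}0.png",im[:,:,::-1])
    m=camera_model(n); print(n,m)
print(camera_model("wrist")); s=state(); print(s)
E
```

```text
scene {'intrinsics': array([[400.97932676,   0.        , 278.04267106],
       [  0.        , 400.97932676, 208.76246222],
       [  0.        ,   0.        ,   1.        ]]), 'distortion': array([-0.04809417,  0.        ,  0.        ,  0.        ,  0.        ]), 'T': array([[ 0.29943884, -0.56797277,  0.76664419,  1.28866998],
       [ 0.95404076,  0.16818113, -0.24803495, -0.17118184],
       [ 0.01194202,  0.8056811 ,  0.59222913,  0.59084037],
       [ 0.        ,  0.        ,  0.        ,  1.        ]])}
top {'intrinsics': array([[521.66020771,   0.        , 278.966114  ],
       [  0.        , 521.66020771, 206.60252869],
       [  0.        ,   0.        ,   1.        ]]), 'distortion': array([-0.09588651,  0.        ,  0.        ,  0.        ,  0.        ]), 'T': array([[ 1.27000867e-02,  9.98320573e-01, -5.65220371e-02,
         5.14509688e-01],
       [-9.99919335e-01,  1.26698227e-02, -8.93768337e-04,
         3.01699051e-02],
       [-1.76143128e-04,  5.65288287e-02,  9.98400952e-01,
         1.37274576e+00],
       [ 0.00000000e+00,  0.00000000e+00,  0.00000000e+00,
    
[... 590 characters left out ...]
.00000000e+00,
         1.00000000e+00]])}
{'time': 0.1, 'qpos': array([ 7.34549496e+01,  5.00722077e+00,  1.00387934e+01,  9.50983301e+01,
       -2.19532669e-03,  9.00010294e+01]), 'joint_velocities': array([-0.04178839, -0.01874621,  0.21359951, -0.02780519,  0.12416482,
       -0.05042865]), 'tau': array([-3.22448868e-04, -5.21560872e+01,  4.65656197e+01,  1.60009222e-02,
       -4.21132006e-05,  5.41741372e-06]), 'eef_pos': array([0.15657693, 0.52703433, 0.23065914]), 'ee_rot': array([-1.79933243e+02,  2.19652454e-03,  1.63453923e+02]), 'wrist_force': array([ 0.01029397, -0.06679244,  0.52153794]), 'ft_torque': array([ 0.00766902, -0.00434745,  0.06458959]), 'width': 0.9988267950903733}
```

View pics/scene0.png

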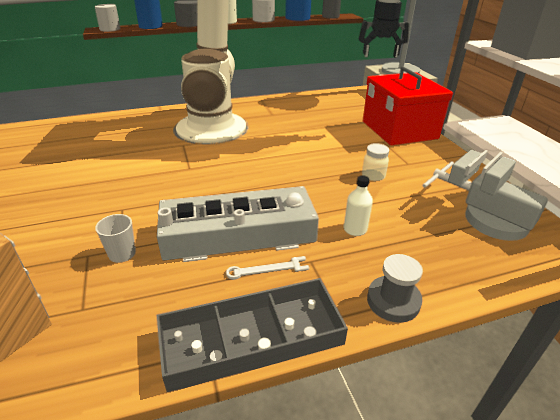

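View pics/top0.png

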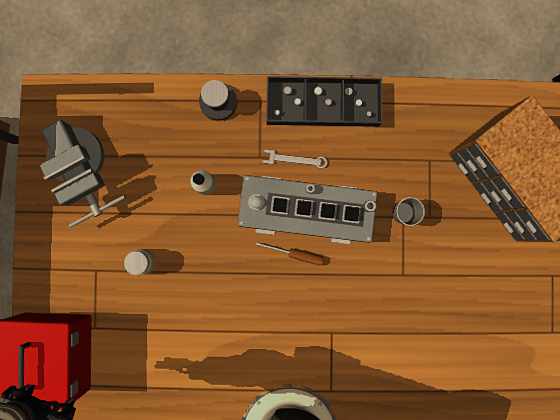

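The scene view shows the box, cup, bottle and jar. In the top view the lamp is at about (257,202) and the keys at (280,205), (304,208), (327,211) and (351,214). I'll enlarge that area.

```bash
python3 - <<'E'
import cv2
im=cv2.imread("pics/top0.png")[165:255,225:390]
cv2.imwrite("pics/topc.png",cv2.resize(im,None,fx=4.8,fy=4.8,interpolation=cv2.INTER_CUBIC))
im=cv2.imread("pics/scene0.png")[175:270,145:330]
cv2.imwrite("pics/scenec.png",cv2.resize(im,None,fx=4.3,fy=4.3,interpolation=cv2.INTER_CUBIC))
E
```

```text
(no output)
```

View pics/topc.png

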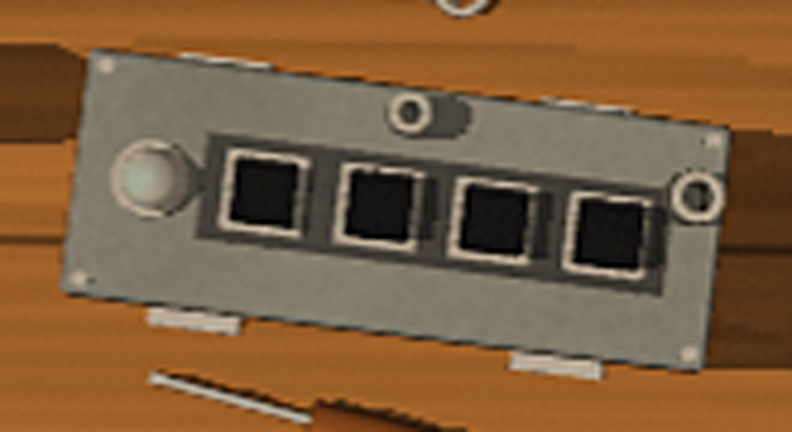

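View pics/scenec.png

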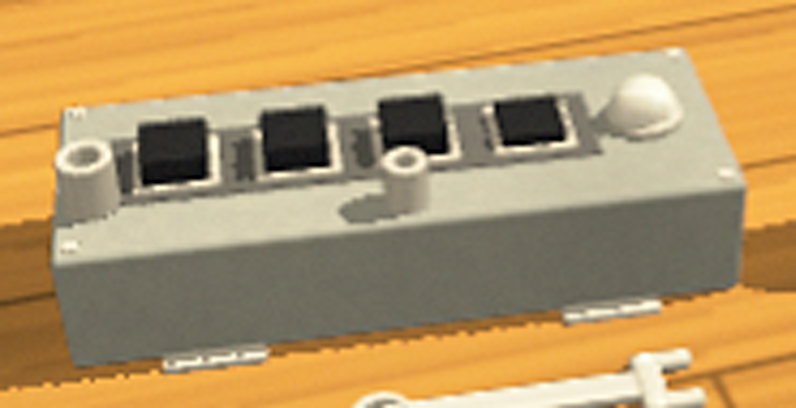

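```bash
cat > h.py <<'E'
import numpy as np,cv2
from station import *
def proj(n,P):
    m=camera_model(n); T=np.array(m["T"]); 
    Pc=(np.asarray(P)-T[:3,3])@T[:3,:3]; Pc=Pc*[1,-1,-1]
    return cv2.projectPoints(Pc.reshape(-1,1,3),np.zeros(3),np.zeros(3),np.array(m["intrinsics"]),np.array(m["distortion"]))[0].reshape(-1,2)
def b2w(p,P):
    x,y,a=p; P=np.asarray(P,float); c,s=np.cos(a),np.sin(a)
    return np.c_[x+c*P[:,0]-s*P[:,1],y+s*P[:,0]+c*P[:,1],P[:,2]]
E
python3 - <<'E'
from h import *
from scipy.optimize import least_squares
C=[[.065,.17,.07],[.065,-.17,.07],[-.065,-.17,.07],[-.065,.17,.07]]
t=(np.array([[92,50],[729,130],[703,370],[64,293]])+.5)/4.8-.5+[225,165]
# scene order: box +x is toward scene camera
s=(np.array([[745,185],[53,262],[62,110],[683,50]])+.5)/4.3-.5+[145,175]
f=lambda p,w:np.r_[w[0]*(proj("top",b2w(p,C))-t).ravel(),w[1]*(proj("scene",b2w(p,C))-s).ravel()]
for w in [(1,0),(0,1),(1,1)]:
    r=least_squares(f,[.5,0,0],args=(w,)); print(w,r.x,np.round(r.fun,1))
p=r.x
K=[[0,y,.088] for y in (.07,.01,-.05,-.11)]
print(b2w(p,K)); print((proj("top",b2w(p,K))-[225,165]+.5)*4.8)
K=[[0,y,.08] for y in (.07,)]
print((proj("top",b2w(p,K))-[225,165]+.5)*4.8)
np.save("box.npy",p)
E
```

```text
(1, 0) [ 0.58457075 -0.03986597 -0.10882166] [-0.5 -0.4  1.  -0.7  0.7  0.7 -1.2  0.3  0.  -0.  -0.  -0.  -0.  -0.
  0.  -0. ]
(0, 1) [ 0.58676677 -0.04012348 -0.10862962] [-0.  -0.   0.  -0.   0.  -0.  -0.  -0.   1.4 -0.  -1.4  0.5 -0.7 -0.7
  0.8 -1.3]
(1, 1) [ 0.58530769 -0.03993109 -0.10867488] [-0.5 -0.7  1.1 -1.   0.7  0.4 -1.2  0.1  1.2 -0.5 -1.3  0.1 -0.7 -1.1
  0.7 -1.6]
[[ 0.59289997  0.02965596  0.088     ]
 [ 0.5863923  -0.02999008  0.088     ]
 [ 0.57988463 -0.08963612  0.088     ]
 [ 0.57337697 -0.14928216  0.088     ]]
[[264.81409744 191.14549622]
 [380.69253779 205.25473306]
 [496.49860122 219.35990114]
 [612.08665253 233.44328046]]
[[264.79599778 192.08734625]]
```

```bash
python3 - <<'E'
from h import *
p=np.load("box.npy"); yaw=np.degrees(p[2])+180
fingers.command_gripper(0.0,20)
P=b2w(p,[[0,.07,.115]])[0]
q=kin.inverse_kinematics(P,[180,0,yaw]); print(q)
ctrl.move_to(b2w(p,[[0,.07,.2]])[0],[180,0,yaw]); print(state()["time"])
ctrl.move_straight(P,vel=.1)
s=state(); print(s["time"],s["eef_pos"],P,s["ee_rot"],s["wrist_force"],s["width"])
ctrl.wait(.1);s=state();print(s["wrist_force"])
t0=s["time"];P[2]-=.002;ctrl.move_straight(P,vel=.03); s=state();print(s["time"]-t0,s["eef_pos"],s["wrist_force"])
im=capture("wrist"); cv2.imwrite("pics/w1.png",im[:,:,::-1])
im=capture("scene"); cv2.imwrite("pics/s1.png",cv2.resize(im[130:280,130:350,::-1],None,fx=3.5,fy=3.5))
E
```

```text
[ 2.86346216 10.2015913   3.00700185 82.80541054  0.          9.09007398]
3.225
4.225 [0.5932995  0.02968286 0.11581433] [0.59289997 0.02965596 0.115     ] [1.79986666e+02 6.74865842e-02 1.73773063e+02] [-0.77183307 -1.00666066 -0.43049187] 0.0011506284386923896
[0.15280107 0.59945172 0.11539194]
0.25 [0.5929179  0.02967093 0.1130372 ] [ 0.07191873 -0.3600629  -0.27871265]
```

View pics/w1.png

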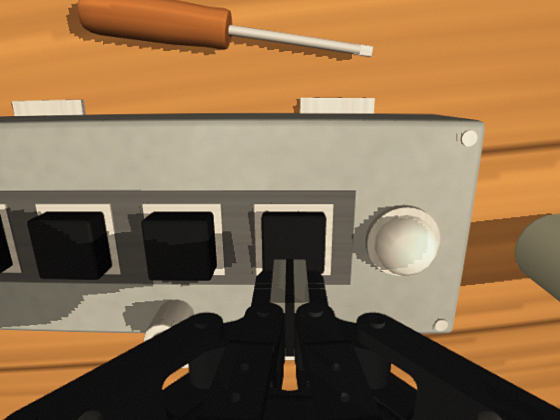

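View pics/s1.png

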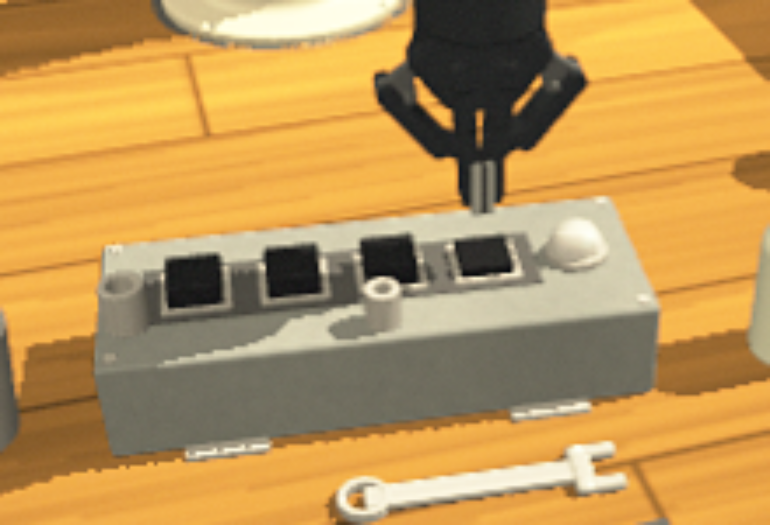

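The wrist view shows the shut fingertips centred over key 1, at about (290,250). Key 1 looks lower than its neighbours. Next I'll tap all four keys under force guard.

```bash
cat >> h.py <<'E'
def fz(n=4):
    v=[]
    for _ in range(n):
        ctrl.wait(.02); v.append(state()["wrist_force"][2])
    return float(np.mean(v))
def tap(p,y,z0,zmin,thr=1.5,dz=.001):
    ctrl.move_straight(b2w(p,[[0,y,z0]])[0],vel=.08); ctrl.wait(.15)
    f0=fz(6); z=z0; f=0
    while z>zmin:
        z-=dz; ctrl.move_straight(b2w(p,[[0,y,z]])[0],vel=.03); f=fz()-f0
        if abs(f)>thr: break
    ctrl.wait(.06); s=state(); 
    print("y",y,"cmd",round(z,4),"z",s["eef_pos"][2].round(4),"f",round(f,2),s["wrist_force"].round(2),"f0",round(f0,2),"t",s["time"],flush=True)
    ctrl.move_straight(b2w(p,[[0,y,.108]])[0],vel=.08)
    return z,f
E
python3 - <<'E'
from h import *
p=np.load("box.npy")
tap(p,.07,.085,.076)
E
```

```text
y 0.07 cmd 0.08 z 0.0802 f 2.52 [0.59 0.55 3.29] f0 0.15 t 7.0667
```

```bash
python3 - <<'E'
from h import *
p=np.load("box.npy")
for y in (.01,-.05,-.11):
    ctrl.move_straight(b2w(p,[[0,y,.108]])[0],vel=.1)
    z,f=tap(p,y,.092,.083)
    if abs(f)<1.5: print("NO CONTACT"); break
im=capture("scene"); cv2.imwrite("pics/s2.png",cv2.resize(im[130:280,130:350,::-1],None,fx=3.5,fy=3.5))
E
```

```text
y 0.01 cmd 0.087 z 0.0872 f 2.06 [-0.77  0.71  3.48] f0 0.47 t 10.5583
y -0.05 cmd 0.087 z 0.0872 f 2.96 [-0.68  0.69  2.87] f0 0.27 t 13.9667
y -0.11 cmd 0.087 z 0.0872 f 3.26 [-0.12 -1.04  2.31] f0 -0.09 t 17.375
```

View pics/s2.png

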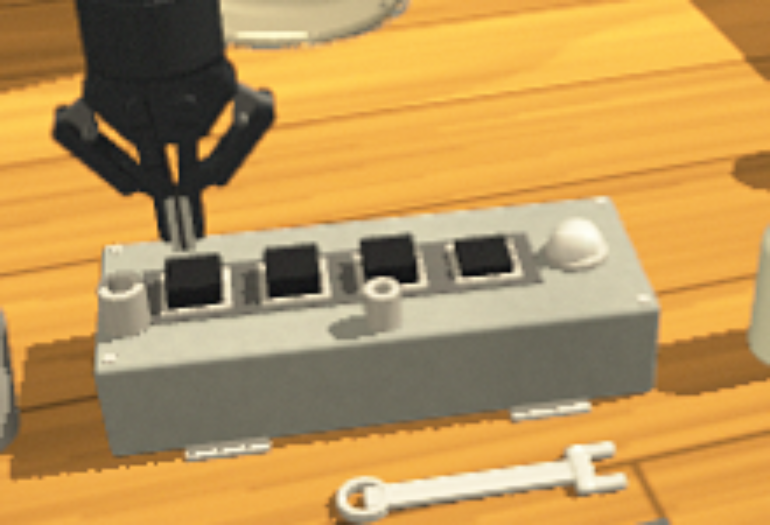

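The taps gave contact at 80 mm on key 1 and 87 mm on the other three, so key 1 is the latched one. Now I'll press it to its stop.

```bash
python3 - <<'E'
from h import *
p=np.load("box.npy")
Q=lambda z:b2w(p,[[0,.07,z]])[0]
ctrl.move_straight(Q(.108),vel=.12)
ctrl.move_straight(Q(.084),vel=.08); ctrl.wait(.15); f0=fz(6); z=.0785
while z>.069:
    ctrl.move_straight(Q(z),vel=.03); f=fz()-f0; print(round(z,4),round(state()["eef_pos"][2],4),round(f,1))
    if f>14: break
    z-=.001
ctrl.wait(.1)
ctrl.move_straight(Q(.13),vel=.08)
print(state()["time"])
im=capture("wrist"); cv2.imwrite("pics/w3.png",im[:,:,::-1])
ctrl.move_straight(Q(.2),vel=.12);ctrl.wait(.3)
im=capture("scene"); cv2.imwrite("pics/s3.png",cv2.resize(im[130:280,130:350,::-1],None,fx=3.5,fy=3.5))
E
```

```text
0.0785 0.0792 5.2
0.0775 0.0784 5.4
0.0765 0.0774 5.4
0.0755 0.0764 6.6
0.0745 0.0755 6.4
0.0735 0.0745 6.4
0.0725 0.0744 12.2
0.0715 0.0743 18.8
23.7917
```

View pics/s3.png

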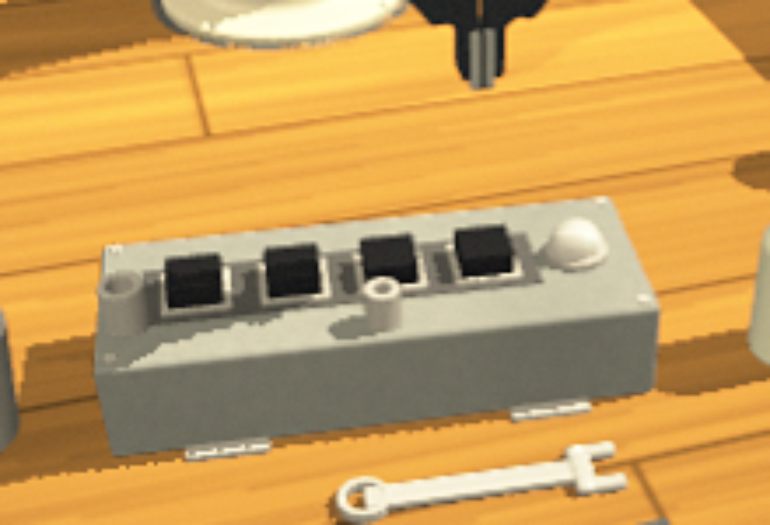

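View pics/w3.png

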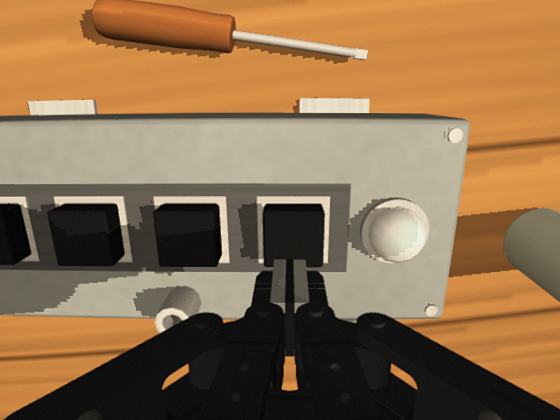

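The scene view shows key 1, at crop (483,250), now standing as high as the others. Nothing on the box has moved and the gripper is clear, so I'm handing in.

```bash
python3 -c "
from station import *
job_done(); print(state()['time'])"
```

```text
the job is handed in; nothing more can be done
the job is handed in; nothing more can be done
```

The latched key was the one next to the lamp. I pressed it to its stop and it sprang up, and I then handed the job in. No verdict was reported.

- **Taps:** With the fingers shut, I tapped the four keys lightly in order from the lamp. The first met the fingertips at 80 mm, about 8 mm low and so latched. The other three met them at about 87 mm, so they were up. Tap forces were about 2 to 3.3 N, and no up key was pushed more than about 1 mm.
- **Press:** The first key bottomed out at a fingertip height of 74.3 mm with about 19 N, then I let go.
- **Last checks:** The final pictures show all four keys standing at the same height. The sockets and wrench look unmoved in the close-up, and the wrist view shows the screwdriver lying in place. The gripper was clear, its tip at 0.2 m. I did not picture the cup, bottle and jar in full at the end, but the arm never went near them. The last press ended at about 24 s on the robot's clock, within the 51 s limit. None of my checks failed or disagreed.

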